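# Hand in the drilled block through the pen's swing gate

### The job

In the school woodwork room, the block with three holes drilled in its top is finished: take it to the red gate and push it along the bench through the gateway (not over the gate or the walls) into the finished-work pen, far enough that the gate swings shut behind it. Leave it lying flat in the pen, and leave the undrilled block where it is.

Things in the scene. Friction and masses are not known exactly. Their poses are not given: they have to be found in the camera images.
- holder_center (a point): the drilled reddish-brown wooden block, 70 mm long (its x) by 32 mm wide (its y) by 40 mm high (its z), about 90 g, with three dark 14 mm holes in a row along its top. It lies loose on the bench, holes up. The point is its centre, 20 mm above its underside.
- blank_center (a point): the undrilled block of the same wood and size, plain on top; the point is its centre. It must stay where it is. It may lie at either of the two places, so tell the blocks apart by the holes.
- pen: low plywood pen fixed to the bench, open above, green floor level with the bench. Origin on the bench, mid-gateway; x leads through the gateway into the pen, y left looking in, z up. Gateway 96 mm wide between dark posts 50 mm high, nothing overhead. Inside y -75 to 75 mm, end wall at x = 250 mm; walls 12 mm thick, 35 mm high. The bench is free for 120 mm before the gateway.
- leaf (a joint): angle of the red gate leaf, rad: 0 shut, up to 1.7 swung into the pen. Upright leaf 86 mm wide, 6 thick, 4 to 44 mm above the bench, vertical hinge at the pen's x 0, y 46 mm. Opens only inwards; a weak spring (under 1 N) swings it shut in about 1 s when free. It sweeps the pen to 90 mm past the gateway: the whole block must be farther in for it to shut.

How it is judged:
By the outcome, as a careful person would: the job done as asked, in the order asked, and still so for the second after the job is handed in, with the robot touching nothing.
It also fails if it takes over 38 s, if anything falls off the work surface, if the arm or the gripper's body presses on something with over 40 N, if the wrist force passes 120 N, or if a joint passes its speed limit or range.

### The arm

A 6-joint arm with a two-finger parallel gripper is mounted at the origin on the work surface. World frame = base frame: x ahead of the robot, y to its left, z up, the work surface at z = 0. Lengths are in mm, angles in degrees, forces in N, time in s.
With the tool pointing down it reaches from about 200 to 875 mm from the base axis. Payload 3.4 kg.
Tool frame: the origin (TCP) lies at the very end of the fingers, on their centre line; the grasp point (between the pads) lies 19 mm behind it; z points along the fingers, y is the direction in which the jaws open and shut (so a half turn about z gives the same grasp; the last joint's range is limited). The gripper opens to 94 mm and grips with 3 to 60 N. Pads are 16 mm wide; open, the fingers measure 119 mm over their backs; the gripper's body (75 mm by 177 mm) begins 78 mm behind the grasp point.
Start: joints at [66.177, 15.808, 86.224, -0, 77.962, -6.933], TCP at [167.083, 550.226, 205.493] pointing down, gripper open.
Joint ranges: [-165.64, 165.64], [-43.16, 119.46], [12.63, 154.43], [-67.54, 247.53], [6.08, 155.33], [-154.97, 154.97]. Speed limits (degrees/s): [147.25, 147.25, 180, 180, 180, 180].

### API

Orientations are given as [roll, pitch, yaw] about the fixed x, y, z axes, in that order (R = Rz(yaw) Ry(pitch) Rx(roll)).
In Python, from cell import sensors, viewer, job_done gives the robot as it stands.
- The arm moves only by the tool step_arm, never from a script. Its argument "rows" is a list of rows, each a list of 4 numbers: the shift along the world's x, y, z scaled (see below), then the turn about the world's z scaled (see below). In form: [[dx, dy, dz, roll], ...]. A call has 1 to 20 rows; each row is the pose to reach, as a shift and turn from the pose commanded when the call began; what a row does not reach only later rows make up. The controller multiplies each number of a shift by 20 cm and each number of a turn by 120 degrees. A row lasts 1/8 s, in which the tool goes at most 62.5 mm and 10.7 degrees, less where a joint would pass 70% of its speed; a pose out of reach is approached as far as the arm can. A call with a number of a shift or a turn outside -1 to 1 is refused whole. A call with a gripper value outside its range is refused whole. "gripper" is the closure, from 0 (fully open) to 1 (shut), set as the call begins (left out, the last holds). The fingers move at their own pace and stop on an object; "newtons" is the grip in N (left out, the last holds). Time passes only in rows, so rows that repeat a pose let the fingers close. It gives the time, the measured TCP pose, the force and the opening at its end, in the units of the state.
- sensors.state(): the state, without advancing time (a new reading comes with each control period).
- viewer.camera(name): name is "scene" or "top" or "wrist"; returns a dict with "frame" (400x640x3 uint8, blue, green, red), "z_map" (400x640 float32, mm along the optical axis (not along the pixel's ray), 0 where there is no reading), "intrinsics" (3x3 intrinsics, pixels), "k1" (the pictures are not rectified: a ray, as slopes to the right and down, at radius r is drawn at 1 + k1 r^2 times it, then the intrinsics apply), "R" (3x3) and "t" (3): a world point X has camera coordinates R X + t; the wrist camera has in their place "tool_from_camera" (4x4, takes a point from camera to tool coordinates, whose origin is the TCP and whose axes are the flange's). Camera axes: x right, y down, z forward; pixel columns grow to the right and rows downward; lengths in mm; the calibration is good to about 2 mm. A picture is of the moment at which its call begins: read the wrist's pose just before it.
- job_done(): hands the job in, once; it reports no verdict.
The state is a dict: "t": time; "joints": joint angles; "qvel": joint speeds; "tau": joint torques, N m; "tool_pos": TCP position; "tcp_rot": TCP orientation; "ft_force": force on the tool from outside, world axes, zero at the start; "ft_torque": the same for the moment, N m; "width": finger opening in mm.
Only numpy, scipy, OpenCV 4.12 (cv2) and the standard library are available. Lean on these libraries where they do the work, as an engineer would, in place of code of your own. Each camera call takes 0.05 s, during which the arm holds its last target. There are 200 camera calls.

## Working session

There is one attempt and no reset: what is moved stays moved. The work goes in short steps, Python scripts to look and compute and a tool call to move; the robot and the scene stay as the last step left them, time stands still between calls to the robot, and variables do not carry over. Pictures are saved under pics/ and viewed, about 8 in all and at most 12, crops included, and the job is handed in when it is done.

Besides the shell and the picture viewer there is one more tool, called after ">>>" by a JSON object that holds its "name" and its "arguments", one argument or row to a line. step_arm: Moves the arm, as the interface text tells. Its arguments: {"type":"object","properties":{"rows":{"type":"array","items":{"type":"array","items":{"type":"number"}}},"gripper":{"type":"number"},"newtons":{"type":"number"}},"required":["rows"]}

```bash
mkdir -p pics
cat > h.py <<'E'
import numpy as np, cv2
from cell import sensors, viewer, job_done
def world(c,u,v,z=None,st=None):
    """pixel -> world; uses depth map unless plane z given"""
    K=np.array(c["intrinsics"]);
    d=cv2.undistortPoints(np.array([[[u,v]]],float),K,np.array([c["k1"],0,0,0.]))[0,0]
    ray=np.array([d[0],d[1],1.]); R=np.array(c["R"]);t=np.array(c["t"])
    o=-R.T@t; w=R.T@ray
    s=(z-o[2])/w[2] if z is not None else c["z_map"][int(round(v)),int(round(u))]
    return o+s*w
E
python3 - <<'E'
from h import *
import pickle
for n in ("top","scene"):
    c=viewer.camera(n); pickle.dump(c,open(n+".pkl","wb")); cv2.imwrite(f"pics/{n}1.png",c["frame"])
    print(n,c["k1"],c["R"],c["t"])
print(sensors.state())
E
```

```text
top 0.0035412794760932014 [[ 0.01408219 -0.99887046 -0.04538175]
 [-0.99677018 -0.01043492 -0.07962615]
 [ 0.07906265  0.04635648 -0.99579123]] [128.696989   538.77099634 726.19211267]
scene 0.01206076205213278 [[ 0.15457651  0.9878369  -0.01686301]
 [ 0.76623036 -0.13063948 -0.62914574]
 [-0.62369636  0.0843302  -0.77710441]] [-200.82702894 -383.37534089 1008.71907331]
{'t': 0.1, 'joints': array([ 6.61772401e+01,  1.58441794e+01,  8.62845026e+01,  9.79390314e-04,
        7.79630359e+01, -6.93267591e+00]), 'qvel': array([-0.03723684, -0.04270847, -0.20408124,  0.03586171,  0.05190499,
       -0.01089711]), 'tau': array([ 1.25251434e-03, -4.05457377e+01, -2.37778741e+01,  7.06418976e-02,
        2.97361391e-02, -5.35525373e-05]), 'tool_pos': array([166.85890499, 549.75028709, 204.71354111]), 'tcp_rot': array([-1.79909068e+02, -1.20211375e-02,  1.63109701e+02]), 'ft_force': array([-0.26376757, -0.46091375,  0.07215509]), 'ft_torque': array([-0.01567787,  0.04053121,  0.00056117]), 'width': 93.9458588212594}
```

View pics/top1.png

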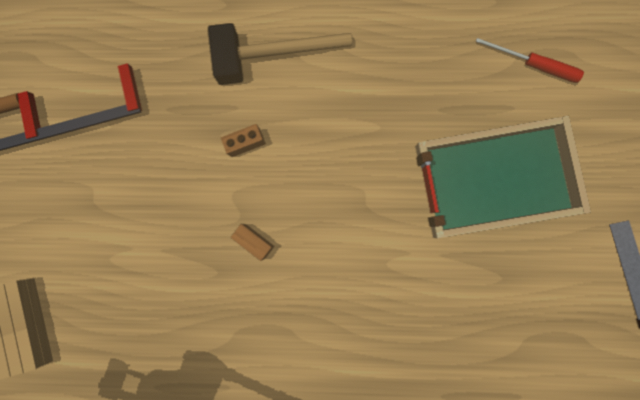

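View pics/scene1.png

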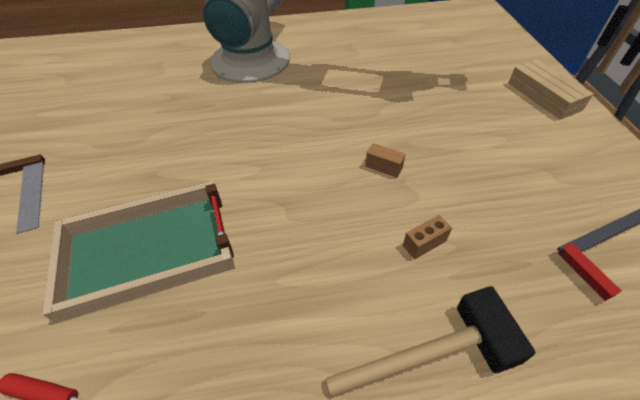

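The drilled block is at top-image pixel (242,139) and the blank at (253,242). The gateway is centred near (431,188), and the pen leads off to the right (world -y). I'll enlarge the block and the gate.

Run:
```python
from h import *
import pickle
c=pickle.load(open("top.pkl","rb")); f=c["frame"]
a=cv2.resize(f[115:165,205:285],None,fx=5,fy=5,interpolation=cv2.INTER_CUBIC)
b=cv2.resize(f[105:245,405:595],None,fx=4,fy=4,interpolation=cv2.INTER_CUBIC)
o=np.zeros((560,760,3),np.uint8); o[:]=0
cv2.imwrite("pics/pen.png",b); cv2.imwrite("pics/blk.png",a)
for u,v in [(242,139),(231,142),(253,135)]: print("block",world(c,u,v,40))
for u,v in [(242,139),(242,129),(300,200),(500,170)]: print("depth",world(c,u,v))
```

```text
block [639.34551119 274.18634039  40.        ]
block [633.7355862  294.18855635  40.        ]
block [646.78869889 254.25699116  40.        ]
depth [646.33393846 281.69972698   8.33841037]
depth [658.00035602 274.92358484  39.12758525]
depth [532.28993644 170.20899707   0.9203461 ]
depth [ 592.05474876 -199.71526151   -0.70950482]
```

View pics/pen.png

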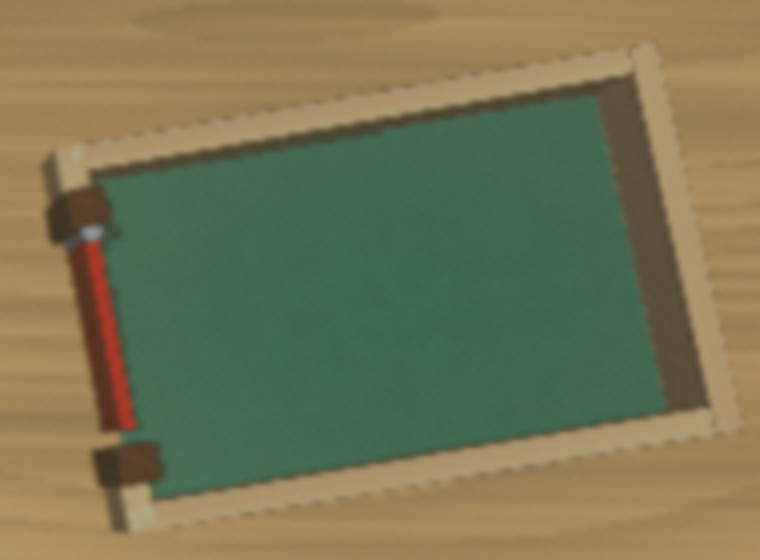

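View pics/blk.png

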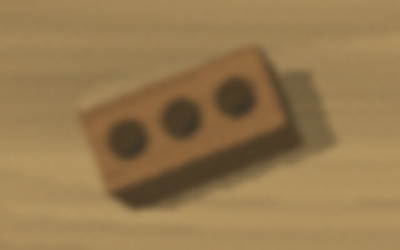

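Run:
```python
from h import *
import pickle
c=pickle.load(open("top.pkl","rb"))
P=lambda x,y,z:world(c,405+x/4-.4,105+y/4-.4,z)[:2]
a,b=P(655,42,35),P(740,430,35); print("end",a,b,np.linalg.norm(a-b))
p,q=P(85,208,50),P(133,462,50); print("posts",p,q,np.linalg.norm(p-q))
i1,i2=P(633,75,35),P(710,405,35); print("inner end",i1,i2,np.linalg.norm(i1-i2))
n1=P(90,172,35)
ax=(a+b)/2-(p+q)/2; L=np.linalg.norm(ax); ax/=L
print("axis",ax,L,np.degrees(np.arctan2(ax[1],ax[0])),"orig",(p+q)/2,(a+b)/2-262*ax, "perp",np.dot(ax,(a-b)/np.linalg.norm(a-b)))
B=[world(c,205+x/5-.4,115+y/5-.4,40)[:2] for x,y in [(80,115),(258,45),(287,122),(112,192),(128,140),(237,97)]]
d=B[1]-B[0]+B[2]-B[3]
print("block",sum(B[:4])/4,np.linalg.norm(d)/2,np.degrees(np.arctan2(d[1],d[0])),np.linalg.norm(B[0]-B[3]))
d=B[5]-B[4];print((B[4]+B[5])/2,np.degrees(np.arctan2(d[1],d[0])))
```

```text
end [ 685.53432813 -306.1887195 ] [ 514.33843988 -336.35826287] 173.8339250533598
posts [607.23836651 -53.47704171] [496.67078793 -73.21870386] 112.3161727337305
inner end [ 670.67893203 -296.2739142 ] [ 525.03744893 -324.14486646] 148.28429309680257
axis [ 0.18289187 -0.98313303] 262.35067830667396 -79.46175128265888 orig [551.95457722 -63.34787279] [552.01871343 -63.69263622] perp 0.009489872772485114
block [640.64751405 275.25877974] 69.0342545988552 -67.83790063697826 30.980431945872613
[640.62406637 275.8788577 ] -67.94375366476545
```

>>> {"name": "step_arm", "arguments": {
  "rows": [
    [0.25,-0.145,0,-0.085],
    [0.5,-0.29,0,-0.17],
    [0.75,-0.435,0,-0.255],
    [1,-0.58,0,-0.34]
  ],
  "gripper": 0.2
}}

```text
t: 0.6
tool_pos: [368.3, 433.1, 205.1]
tcp_rot: [-180.0, -0.0, 122.0]
ft_force: [0.9, -0.1, -0.2]
width: 74.7
```

>>> {"name": "step_arm", "arguments": {
  "rows": [
    [0.25,-0.145,0,-0.085],
    [0.5,-0.29,0,-0.085],
    [0.75,-0.435,0,-0.085],
    [1,-0.58,0,-0.085]
  ]
}}

```text
t: 1.1
tool_pos: [568.3, 317.0, 205.0]
tcp_rot: [-180.0, -0.0, 112.1]
ft_force: [0.8, 0.1, 0.0]
width: 75.3
```

>>> {"name": "step_arm", "arguments": {
  "rows": [
    [0.2,-0.12,0,0],
    [0.365,-0.215,0,0],
    [0.365,-0.215,-0.2,0],
    [0.365,-0.215,-0.3,0],
    [0.365,-0.215,-0.3,0],
    [0.365,-0.215,-0.3,0]
  ]
}}

```text
t: 1.85
tool_pos: [640.5, 275.5, 146.2]
tcp_rot: [179.9, 0.0, 112.1]
ft_force: [0.5, 0.2, 0.2]
width: 75.1
```

Run:
```python
from h import *
from scipy.spatial.transform import Rotation as Ro
s=sensors.state(); c=viewer.camera("wrist"); print(s["t"],s["tool_pos"],s["tcp_rot"],s["width"])
T=np.eye(4);T[:3,:3]=Ro.from_euler("xyz",s["tcp_rot"],degrees=True).as_matrix();T[:3,3]=s["tool_pos"]
M=np.linalg.inv(T@np.array(c["tool_from_camera"])); c["R"]=M[:3,:3];c["t"]=M[:3,3]
import pickle; pickle.dump(c,open("w.pkl","wb")); cv2.imwrite("pics/w1.png",c["frame"])
```

```text
1.85 [640.52643374 275.49949468 146.23104881] [1.79931039e+02 6.17661967e-03 1.12119060e+02] 75.14823411459751
```

View pics/w1.png

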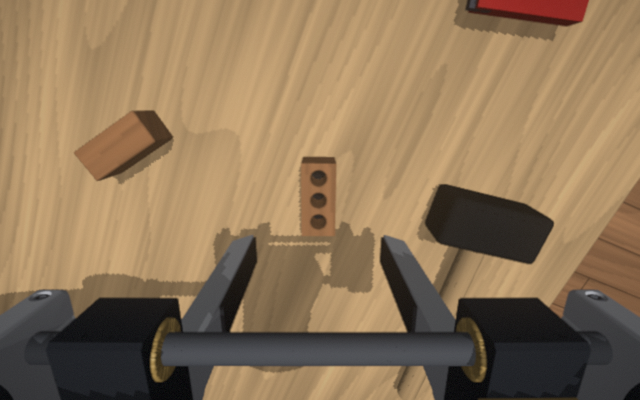

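The wrist view shows the drilled block (middle hole at 318,200) between the jaws and lined up with them. I'll do a quick numeric check, plus the mallet height for clearance.

Run:
```python
from h import *
import pickle
c=pickle.load(open("w.pkl","rb"))
for v in (178,200,222): print(world(c,318,v,40).round(1))
print("mallet",world(c,480,215).round(1),world(c,436,190).round(1)); print("blank",world(c,118,147).round(1))
```

```text
[632.7 294.9  40. ]
[640.6 275.6  40. ]
[648.7 255.5  40. ]
mallet [779.6 320.9  53. ] [ 7.557e+02  3.214e+02 -1.000e-01]
blank [458.  254.4  40.3]
```

>>> {"name": "step_arm", "arguments": {
  "rows": [
    [0,0,-0.25,0],
    [0,0,-0.5,0],
    [0,0,-0.62,0],
    [0,0,-0.69,0],
    [0,0,-0.69,0],
    [0,0,-0.69,0]
  ]
}}

```text
t: 2.65
tool_pos: [641.4, 275.7, 9.3]
tcp_rot: [179.8, 0.0, 112.1]
ft_force: [0.2, 0.6, -0.7]
width: 75.0
```

>>> {"name": "step_arm", "arguments": {
  "rows": [
    [0,0,0,0],
    [0,0,0,0],
    [0,0,0,0],
    [0,0,0,0],
    [0,0,0,0],
    [0,0,0,0],
    [0,0,0,0],
    [0,0,0,0]
  ],
  "gripper": 1,
  "newtons": 20
}}

```text
t: 3.65
tool_pos: [640.2, 275.3, 7.5]
tcp_rot: [180.0, -0.0, 112.1]
ft_force: [-0.1, 0.8, 0.6]
width: 31.7
```

>>> {"name": "step_arm", "arguments": {
  "rows": [
    [0,0,0.08,0],
    [0,0,0.2,0],
    [-0.06,-0.13,0.2,-0.03],
    [-0.16,-0.35,0.2,-0.06],
    [-0.27,-0.59,0.2,-0.097]
  ]
}}

```text
t: 4.28
tool_pos: [586.0, 156.5, 48.5]
tcp_rot: [179.9, 0.0, 100.4]
ft_force: [0.7, -0.2, -1.9]
width: 31.9
```

>>> {"name": "step_arm", "arguments": {
  "rows": [
    [-0.1,-0.22,0,0],
    [-0.2,-0.44,0,0],
    [-0.27,-0.59,0,0],
    [-0.27,-0.59,0,0],
    [-0.27,-0.59,-0.1,0],
    [-0.27,-0.59,-0.17,0],
    [-0.27,-0.59,-0.2,0],
    [-0.27,-0.59,-0.2,0],
    [-0.27,-0.59,-0.2,0]
  ]
}}

```text
t: 5.4
tool_pos: [532.4, 39.6, 7.6]
tcp_rot: [180.0, 0.0, 100.5]
ft_force: [-0.6, 0.4, -0.8]
width: 31.9
```

Run:
```python
from h import *
s=sensors.state(); c=viewer.camera("top"); print(s["t"],s["tool_pos"],s["tcp_rot"],s["width"],s["ft_force"])
c2=viewer.camera("scene")
cv2.imwrite("pics/g.png",np.hstack([cv2.resize(c["frame"][100:300,260:460],None,fx=2,fy=2),cv2.resize(c2["frame"][100:300,150:350],None,fx=2,fy=2)]))
```

```text
5.4 [532.44208879  39.60400712   7.57862406] [1.79971396e+02 1.71029492e-03 1.00499798e+02] 31.8739195442696 [-0.5730039   0.40235459 -0.78616052]
```

View pics/g.png

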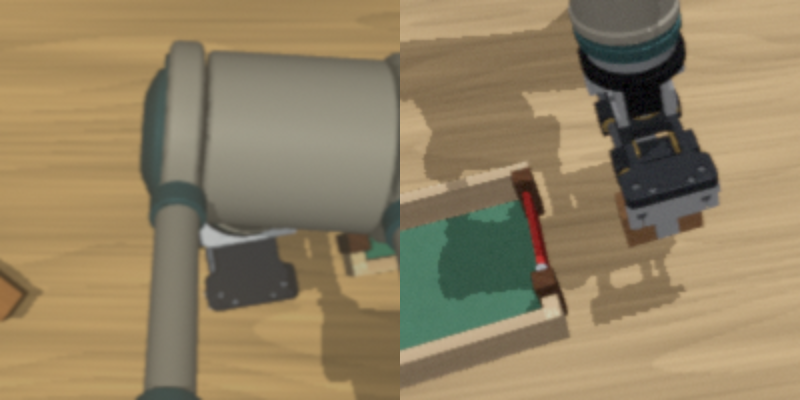

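The scene view shows the block (brown ends below the gripper, about 650,225) in front of the shut gate at (535,225) and lined up with it. Now I'll slide it along the bench through the gateway.

>>> {"name": "step_arm", "arguments": {
  "rows": [
    [0.014,-0.074,0,0],
    [0.027,-0.147,0,0],
    [0.041,-0.221,0,0],
    [0.055,-0.295,0,0],
    [0.069,-0.369,0,0],
    [0.082,-0.442,0,0],
    [0.096,-0.516,0,0],
    [0.11,-0.59,0,0],
    [0.123,-0.664,0,0]
  ]
}}

```text
t: 6.62
tool_pos: [556.7, -94.5, 7.4]
tcp_rot: [-180.0, -0.0, 100.5]
ft_force: [0.1, 0.6, -0.3]
width: 31.6
```

>>> {"name": "step_arm", "arguments": {
  "rows": [
    [0.014,-0.074,0,0],
    [0.027,-0.147,0,0],
    [0.041,-0.221,0,0],
    [0.055,-0.295,0,0],
    [0.069,-0.369,0,0],
    [0.082,-0.442,0,0],
    [0.096,-0.516,0,0],
    [0.11,-0.59,0,0],
    [0.123,-0.664,0,0],
    [0.123,-0.664,0,0],
    [0.123,-0.664,0,0],
    [0.123,-0.664,0,0]
  ]
}}

```text
t: 8.12
tool_pos: [581.0, -225.7, 7.5]
tcp_rot: [-180.0, -0.0, 100.5]
ft_force: [0.7, -0.3, -1.1]
width: 32.0
```

Run:
```python
from h import *
s=sensors.state(); print(s["t"],s["tool_pos"],s["width"],s["ft_force"])
c2=viewer.camera("scene")
cv2.imwrite("pics/g2.png",cv2.resize(c2["frame"][120:330,30:330],None,fx=2,fy=2))
```

```text
8.125 [ 581.03464044 -225.69398492    7.45507816] 32.02035877619701 [ 0.67993158 -0.29024579 -1.14680084]
```

View pics/g2.png

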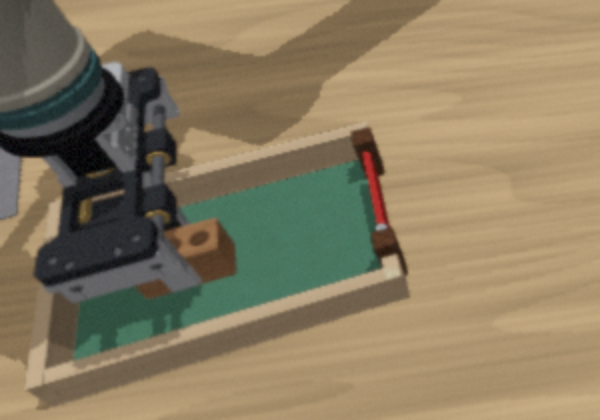

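The block is inside the pen, with its rear near (235,265), and the red leaf at (372,190) is back in line between the posts. Releasing and retracting.

>>> {"name": "step_arm", "arguments": {
  "rows": [
    [0,0,0,0],
    [0,0,0,0],
    [0,0,0,0],
    [0,0,0,0],
    [0,0,0,0]
  ],
  "gripper": 0.4
}}

```text
t: 8.8
tool_pos: [581.3, -226.4, 7.5]
tcp_rot: [180.0, 0.0, 100.5]
ft_force: [-0.6, 0.1, -0.2]
width: 56.6
```

>>> {"name": "step_arm", "arguments": {
  "rows": [
    [0,0,0.08,0],
    [0,0,0.2,0],
    [0,0,0.4,0],
    [0,0,0.65,0],
    [0,0,0.9,0]
  ]
}}

```text
t: 9.43
tool_pos: [581.2, -226.3, 190.3]
tcp_rot: [179.9, 0.0, 100.5]
ft_force: [-0.3, 0.6, 0.2]
width: 56.4
```

>>> {"name": "step_arm", "arguments": {
  "rows": [
    [-0.2,0.1,0.1,0],
    [-0.45,0.2,0.1,0],
    [-0.7,0.3,0.1,0],
    [-0.9,0.4,0.1,0],
    [-0.9,0.4,0.1,0],
    [-0.9,0.4,0.1,0],
    [-0.9,0.4,0.1,0],
    [-0.9,0.4,0.1,0]
  ]
}}

```text
t: 10.42
tool_pos: [402.1, -146.8, 207.3]
tcp_rot: [-180.0, -0.0, 100.5]
ft_force: [-0.3, 0.1, -0.6]
width: 56.5
```

Run:
```python
from h import *
s=sensors.state(); print(s["t"],s["tool_pos"],s["width"],s["ft_force"])
c=viewer.camera("top");c2=viewer.camera("scene")
cv2.imwrite("pics/f.png",np.vstack([cv2.resize(c["frame"][100:250,200:600],None,fx=1.5,fy=1.5),cv2.resize(c2["frame"][120:330,30:430],None,fx=1.5,fy=1.5)]))
import pickle; pickle.dump(c,open("top2.pkl","wb"))
```

```text
10.425 [ 402.1080514  -146.84480178  207.34820481] 56.45511121026085 [-0.33602429  0.13564616 -0.61675433]
```

View pics/f.png

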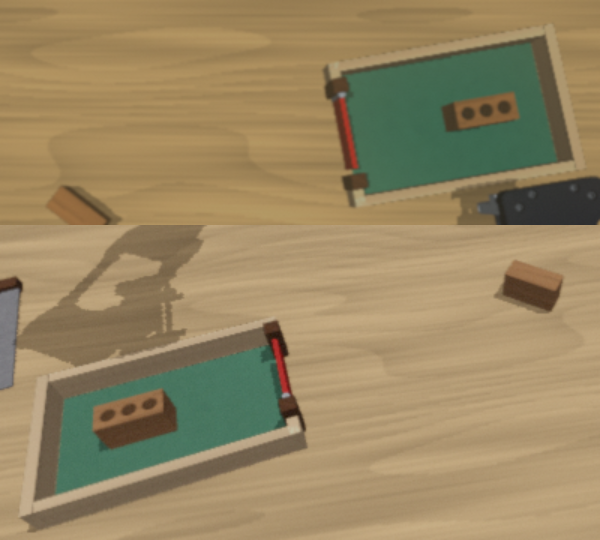

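The drilled block lies flat in the pen, holes up (top view 486,111), with the leaf shut at (347,130) and the blank unmoved. Handing in.

Run:
```python
from h import *
print(job_done())
```

```text
the job is handed in; nothing more can be done
None
```

The drilled block is in the finished-work pen and the job is handed in, after about 10.4 s of robot time.

I gripped the block across its width, lifted it about 40 mm to carry it to the bench in front of the gate, and set it down. I then slid it, still gripped, along the bench through the gateway to about 165 mm inside, released it and moved the arm clear.

**Last checks:**
- **Block:** the final top and scene pictures show it flat, holes up, with its rear about 130 mm past the gateway, beyond the leaf's 90 mm sweep.
- **Gate:** the red leaf is back in line between the posts. I judged this by eye and did not measure the leaf angle.
- **Undrilled block:** it looks unmoved in the pictures. I did not measure its position again.
- **Forces:** the readings at the end of each move stayed within about 2 N.

No check failed or disagreed.

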